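# Fit the spray probe into the ion source

### The job

Lift the blue-headed spray probe out of its stand, push it down into the port on top of the ion source with its two pins in the keyways, and turn it a quarter turn clockwise to the stop against the spring. Finish still gripping the probe and pressing it down flush on the port, because I am about to tighten the lock screw; leave the yellow-headed probe, the vials, the bottle and the beaker where they are.

Things in the scene. Friction and masses are not known exactly. Their poses are not given: they have to be found in the camera images.
- probe: Spray probe with a blue head, 0.35 kg, upright in one of the stand's two holes. Origin: centre of the underside of its round aluminium flange (56 mm in diameter, 5 mm thick, red lines on it over the pins); z up along the probe. Below the flange: collar 29 mm in diameter and 22 mm long, then a 17 mm barrel and the needle, its tip at z -95 mm.
- head (a point): Centre of the probe's blue square head, 32 mm above the probe's origin: 34 x 34 x 40 mm (z 12 to 52 mm above the origin), flat sides along the probe's x and y axes; grip it across two facing flats. A 28 mm neck joins it to the flange; a white nut on top reaches 68 mm above the origin.
- pins (a point): Middle of the probe's two bayonet pins, 14.5 mm below the probe's origin, axes as the probe's. The pins, 6 mm thick, reach out along +x and -x to 21 mm from the axis. Either pin goes into either keyway.
- port (a point): Centre of the port's top face, 150 mm above the bench; axes as the source's, z up. Steel boss 62 mm in diameter, 33 mm bore. Its lip, 8 mm thick, has two keyways 11 mm wide along +x and -x (green marks). The probe goes in until its flange is flush on the face; from 8 mm above flush it presses on a sprung ring: 4 N at first touch, 14 N when flush.
- stop (a point): Red mark on the port's face, 27 mm from its centre, 80 degrees clockwise (seen from above) from the +x keyway; its x axis points outward from the port's centre, z up; another mark lies across from it. With the probe flush, its pins are 3.5 mm clear below the lip and turn clockwise only, to a stop at the red marks. If let go there, the spring lifts the probe 3.5 mm.
- source: Ion source housing off the instrument, white and grey box 160 x 180 x 120 mm (x, y, z) with the port boss in the middle of its roof and a black door with a round window on its +x side; heavy, does not move. Origin: centre of its underside.
- stand: Probe stand that does not move: white plate 90 x 250 mm (x, y) on aluminium sides, top 110 mm above the bench, with two holes 46 mm in diameter at y -65 and +65 mm, in which the probes hang by their flanges. Origin: centre of its underside, z up.
- probe_b: The other probe, same shape with a yellow head, in the other hole of the stand; to be left alone. Origin: centre of the underside of its flange.
- vials: Blue tray of small vials, 70 x 140 x 42 mm (x, y, z), to be left alone. Origin: centre of its underside.
- bottle: Amber solvent bottle with blue cap, 86 mm in diameter, 180 mm high, to be left alone. Origin: centre of its underside.
- beaker: Glass beaker, 70 mm in diameter, 90 mm high, to be left alone. Origin: centre of its underside.
Mind the look-alikes: they are no part of the job. What is shaped like the probe but turquoise is not meant.

How it is judged:
On the way, in this order (a step that is already met when the one before it is completed fails the run):
1. the probe is pushed into the port with its pins in the keyways (z of probe in the frame of port below 0.0065 m and horizontal distance between probe and port below 0.005 m and angle between the x axis of probe and the x axis of port, either way round below 0.25 rad), for 0.1 s.
2. it is turned clockwise to the stop under the lip (z of probe in the frame of port below 0.0055 m and horizontal distance between probe and port below 0.005 m and angle between the x axis of probe and the x axis of stop, either way round below 0.24 rad), for 0.2 s.
At the end, for the whole second after the job is handed in: The blue-headed probe is upright in the port, turned clockwise to within 14 degrees of the stop, its flange under 2 mm from the port face, centred within 4 mm, still and gripped (over 3 N); the yellow-headed probe is within 15 mm, and vials, bottle and beaker within 20 mm, of where they began (z of probe in the frame of port below 0.002 m and horizontal distance between probe and port below 0.004 m and angle between the x axis of probe and the x axis of stop, either way round below 0.24 rad and angle between probe's own z axis and vertical below 0.07 rad and contact force between the fingers and probe above 3 N and linear speed of probe below 0.02 m/s and distance of probe_b from where it was at the start of the episode below 0.015 m and distance of each of vials, bottle, beaker from where it was at the start of the episode below 0.02 m); the arm keeps its last pose, push and grip.
It fails at once if the yellow-headed probe is pulled out or knocked (distance of probe_b from where it was at the start of the episode above 0.03 m).
It fails at once if the vials, the bottle or the beaker are knocked about (distance of any of vials, bottle, beaker from where it was at the start of the episode above 0.04 m).
It also fails if it takes over 45 s, if anything falls off the work surface, if the arm or the gripper's body presses on something with over 40 N, if the wrist force passes 120 N, or if a joint passes its speed limit or range.

### The arm

A 6-joint arm with a two-finger parallel gripper is mounted at the origin on the work surface. World frame = base frame: x ahead of the robot, y to its left, z up, the work surface at z = 0. Lengths are in m, angles in rad, forces in N, time in s.
With the tool pointing down it reaches from about 0.3 to 0.775 m from the base axis. Payload 14.6 kg.
Tool frame: the origin (TCP) lies at the very end of the fingers, on their centre line; the grasp point (between the pads) lies 19 mm behind it (env.grasp_offset is the distance from the TCP to the grasp point, in m); z points along the fingers, y is the line along which they close (so a half turn about z gives the same grasp; the last joint's range is limited). The gripper opens to 85 mm and grips with 20 to 120 N. Pads are 22 mm wide; open, the fingers measure 114 mm over their backs; the gripper's body (76 mm by 85 mm) begins 54 mm behind the grasp point. The pads swing forward as they close: fully open they stand 13 mm farther back than shut.
Start: joints at [1.172, 0.3, 1.521, -0, 1.321, -0.067], TCP at [0.179, 0.52, 0.231] pointing down, gripper open.
Joint ranges: [-3.03, 3.03], [-0.79, 2.21], [0.23, 2.52], [-1.04, 4.18], [0, 3.07], [-2.55, 2.55]. Speed limits (rad/s): [2.22, 2.22, 2.57, 3.14, 3.14, 3.14].

### API

Orientations are given as a 3x3 rotation matrix whose columns are the frame's x, y, z axes.
In Python, from workcell import env gives the robot as it stands.
- The arm moves only by the tool move_arm, never from a script. Its argument "targets" is a list of rows, each a list of 7 numbers: the opening, from 0 (shut) to 1 (fully open), then the shift along the tool's x, y, z in mm, then the turn, a rotation vector about the tool's x, y, z in degrees. A call has exactly 10 rows; each row is the pose to reach, as a shift and turn from the pose commanded when the call began, along the tool's axes at that moment; what a row does not reach only later rows make up. A row lasts 1/10 s, in which the tool goes at most 50 mm and 8.59 degrees, less where a joint would pass 70% of its speed; a pose out of reach is approached as far as the arm can. A call with a gripper value outside its range is refused whole. The fingers move at their own pace and stop on an object; the grip force is fixed at half the most. Time passes only in rows, so rows that repeat a pose let the fingers close, or fill a call up. It gives the time, the measured TCP pose, the force, the opening and the grip force at its end, in the units of the state.
- env.get_state(): the state, without advancing time (a new reading comes with each control period).
- env.snapshot(name): name is "scene" or "top" or "wrist"; returns a dict with "color" (480x640x3 uint8, blue, green, red), "intrinsics" (3x3 intrinsics, pixels), "extrinsics" (4x4, takes a point from world to camera coordinates); the wrist camera has in their place "hand_eye" (4x4, takes a point from camera to tool coordinates, whose origin is the TCP and whose axes are the flange's). Camera axes: x right, y up, looking along -z (the intrinsics and any distortion apply to the point x, -y, -z); pixel columns grow to the right and rows downward; lengths in m; the calibration is good to about 2 mm. A picture is of the moment at which its call begins: read the wrist's pose just before it. There is no depth.
- env.finish_job(): hands the job in; it is judged then, once.
The state is a dict: "time_s": time; "joint_positions": joint angles; "joint_vel": joint speeds; "joint_torque": joint torques, N m; "position": TCP position; "eef_rot": TCP orientation; "contact_force": force on the tool from outside, world axes, zero at the start; "torque": the same for the moment, N m; "gripper_width": finger opening in m; "grip_force": force on a finger pad.
Only numpy, scipy, OpenCV 4.12 (cv2) and the standard library are available. Lean on these libraries where they do the work, as an engineer would, in place of code of your own. Each camera call takes 0.05 s, during which the arm holds its last target. There are 200 camera calls.

## Working session

There is one attempt and no reset: what is moved stays moved. The work goes in short steps, Python scripts to look and compute and a tool call to move; the robot and the scene stay as the last step left them, time stands still between calls to the robot, and variables do not carry over. Pictures are saved under pics/ and viewed, at most 10 in all, crops included, and the job is handed in when it is done.

Besides the shell and the picture viewer there is one more tool, called after "Request:" by a JSON object that holds its "fn" and its "kwargs". move_arm: Moves the arm, as the interface text tells. Its arguments: {"type":"object","properties":{"targets":{"type":"array"}},"required":["targets"]}

```bash
mkdir -p pics; python3 - <<'E'
from workcell import env
import cv2,numpy as np,pickle
s=env.get_state();print(s['position'],s['eef_rot'],env.grasp_offset)
d={}
for n in("scene","top","wrist"):
    d[n]=env.snapshot(n);cv2.imwrite(f"pics/{n}0.png",d[n]["color"]);print(n,[ (k,np.round(v,4).tolist()) for k,v in d[n].items() if k!="color"])
pickle.dump((s,d),open("d0.pkl","wb"))
E
```

```text
[0.17906111 0.51978301 0.23071317] [[-9.45461742e-01  3.25732840e-01 -4.59475805e-04]
 [ 3.25733153e-01  9.45461140e-01 -1.07043514e-03]
 [ 8.57406391e-05 -1.16172198e-03 -9.99999322e-01]] 0.0187
scene [('intrinsics', [[500.7166, 0.0, 333.759], [0.0, 500.7166, 243.0668], [0.0, 0.0, 1.0]]), ('extrinsics', [[-0.1245, 0.9921, 0.0123, 0.0626], [-0.681, -0.0945, 0.7261, 0.315], [0.7216, 0.082, 0.6875, -1.7527], [0.0, 0.0, 0.0, 1.0]])]
top [('intrinsics', [[463.9264, 0.0, 314.9828], [0.0, 463.9264, 237.4702], [0.0, 0.0, 1.0]]), ('extrinsics', [[-0.0314, -0.9994, -0.0134, 0.0276], [0.993, -0.0328, 0.1132, -0.5913], [-0.1135, -0.0098, 0.9935, -1.2716], [0.0, 0.0, 0.0, 1.0]])]
wrist [('intrinsics', [[338.1745, 0.0, 320.1745], [0.0, 338.1745, 233.65], [0.0, 0.0, 1.0]]), ('hand_eye', [[-0.0012, 0.95, 0.3121, 0.0797], [1.0, 0.0014, -0.0005, 0.0006], [-0.0009, 0.3121, -0.95, -0.1419], [0.0, 0.0, 0.0, 1.0]])]
```

View pics/top0.png

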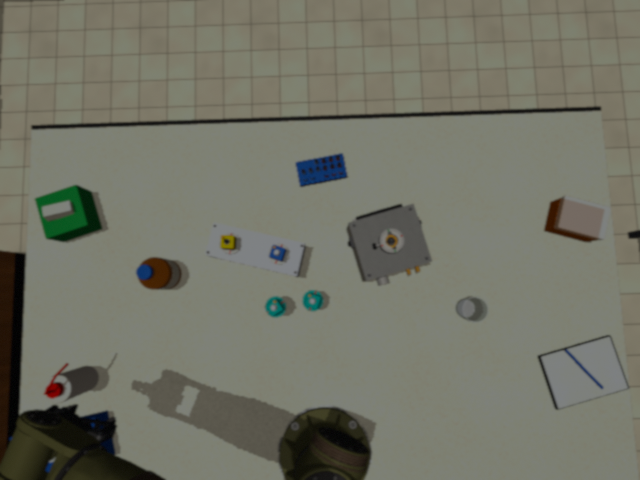

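View pics/scene0.png

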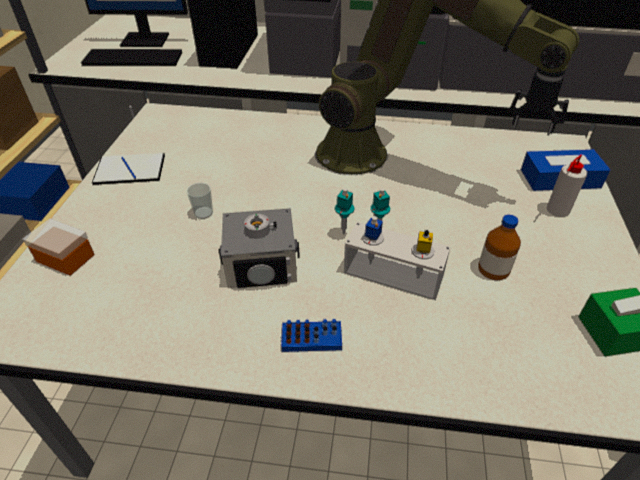

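The top view shows the blue probe at (278,253), the yellow one at (228,242) and the port at (391,240). The turquoise decoys are at (276,306) and (313,300). The scene view agrees. Next I'll take coarse positions from the top view.

```bash
cat > h.py <<'E'
import cv2,numpy as np
def ray(s,uv,st=None):
    K=s["intrinsics"];uv=np.atleast_2d(uv).astype(float)
    d=np.c_[(uv[:,0]-K[0,2])/K[0,0],-(uv[:,1]-K[1,2])/K[1,1],-np.ones(len(uv))]
    if "extrinsics" in s: T=np.linalg.inv(s["extrinsics"])
    else:
        T=np.eye(4);T[:3,:3]=st["eef_rot"];T[:3,3]=st["position"];T=T@s["hand_eye"]
    return T[:3,3],d@T[:3,:3].T
def plane(s,uv,z,st=None):
    o,d=ray(s,uv,st);return o+d*((z-o[2])/d[:,2])[:,None]
def pix(s,P,st=None):
    if "extrinsics" in s:E=s["extrinsics"]
    else:
        T=np.eye(4);T[:3,:3]=st["eef_rot"];T[:3,3]=st["position"];E=np.linalg.inv(T@s["hand_eye"])
    P=np.atleast_2d(P);c=P@E[:3,:3].T+E[:3,3];K=s["intrinsics"]
    return np.c_[K[0,2]-K[0,0]*c[:,0]/c[:,2],K[1,2]+K[1,1]*c[:,1]/c[:,2]]
E
python3 - <<'E'
from h import *;import pickle
s,d=pickle.load(open("d0.pkl","rb"));t=d["top"]
for n,p,z in[("blue",(278,253),.16),("yellow",(228,242),.16),("port",(391,240),.15),("turq1",(276,306),.15),("turq2",(313,300),.15),("bottle",(150,271),.18),("standcorners",(214,226),.11),("",(207,252),.11),("",(305,245),.11),("",(298,275),.11)]:print(n,plane(t,p,z).round(3))
c=t["color"]
cv2.imwrite("pics/topc.png",cv2.convertScaleAbs(cv2.resize(c[190:320,200:440],None,fx=3.3,fy=3.3,interpolation=cv2.INTER_CUBIC),alpha=1.5))
E
```

```text
blue [[0.541 0.102 0.16 ]]
yellow [[0.573 0.229 0.16 ]]
port [[ 0.566 -0.186  0.15 ]]
turq1 [[0.408 0.111 0.15 ]]
turq2 [[0.42  0.017 0.15 ]]
bottle [[0.505 0.42  0.18 ]]
standcorners [[0.623 0.276 0.11 ]]
 [[0.554 0.295 0.11 ]]
 [[0.564 0.035 0.11 ]]
 [[0.485 0.055 0.11 ]]
```

View pics/topc.png

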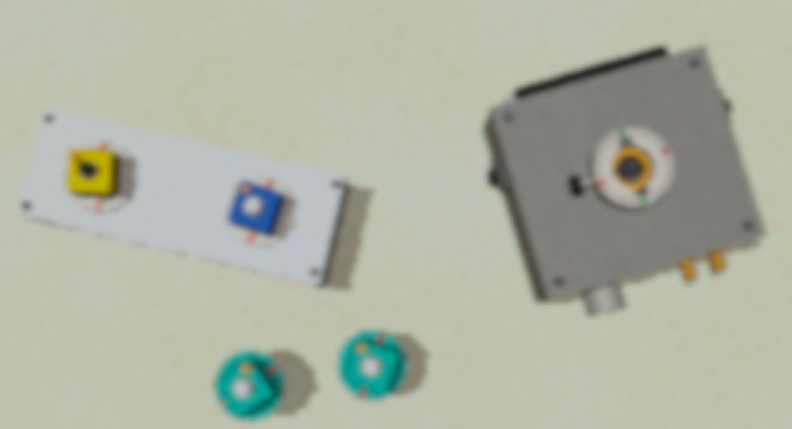

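The crop gives the angles. The probe's red lines run at about -19° in world yaw. The port's +x green mark is at about +17°, and the stop is clockwise of it at the right red mark. I'll move above the blue probe with the tool y axis at about -19° and look with the wrist camera.

Request:
{"fn": "move_arm", "kwargs": {"targets": [[1,-478,-277,-35,0,0,90],[1,-478,-277,-35,0,0,90],[1,-478,-277,-35,0,0,90],[1,-478,-277,-35,0,0,90],[1,-478,-277,-35,0,0,90],[1,-478,-277,-35,0,0,90],[1,-478,-277,-35,0,0,90],[1,-478,-277,-35,0,0,90],[1,-478,-277,-35,0,0,90],[1,-478,-277,-35,0,0,90]]}}

```text
time_s: 1.15
position: [0.5068, 0.1409, 0.263]
eef_rot: [[0.264, 0.964, -0.0], [0.964, -0.264, 0.0], [0.0, -0.0, -1.0]]
contact_force: [0.1, 1.1, 0.6]
gripper_width: 0.0855
grip_force: 0.0
```

Request:
{"fn": "move_arm", "kwargs": {"targets": [[1,-28,42,0,0,0,4],[1,-28,42,0,0,0,4],[1,-28,42,0,0,0,4],[1,-28,42,0,0,0,4],[1,-28,42,0,0,0,4],[1,-28,42,0,0,0,4],[1,-28,42,0,0,0,4],[1,-28,42,0,0,0,4],[1,-28,42,0,0,0,4],[1,-28,42,0,0,0,4]]}}

```text
time_s: 2.15
position: [0.5392, 0.1049, 0.2629]
eef_rot: [[0.325, 0.946, 0.0], [0.946, -0.325, -0.0], [0.0, 0.0, -1.0]]
contact_force: [0.5, -0.1, 0.0]
gripper_width: 0.0851
grip_force: 0.0
```

```bash
python3 - <<'E'
from workcell import env
from h import *;import pickle
st=env.get_state();w=env.snapshot("wrist");pickle.dump((st,w),open("d1.pkl","wb"))
cv2.imwrite("pics/w1.png",w["color"]);print(st["position"],st["eef_rot"].round(4).tolist(),st["joint_positions"])
E
```

```text
[0.53919476 0.10494133 0.26291145] [[0.3248, 0.9458, 0.0], [0.9458, -0.3248, -0.0], [0.0, 0.0, -1.0]] [ 1.25547824e-01  2.75769784e-01  1.47804340e+00 -6.95112474e-06
  1.38776182e+00  4.56344035e-01]
```

View pics/w1.png

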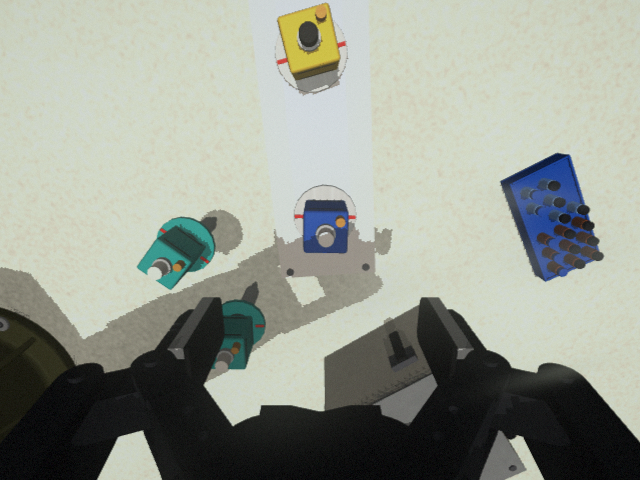

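The wrist view shows the blue head's top face at about (326,231), nearly aligned with the fingers, and red marks on its flange at about (297,217) and (354,216). I'll measure it.

```bash
python3 - <<'E'
from h import *;import pickle
st,w=pickle.load(open("d1.pkl","rb"));c=w["color"]
print("tcp pix",pix(w,st["position"],st), "turn:",)
r=c[180:270,280:375].astype(int)
blue=(r[...,0]-r[...,2]>60)
print(r[::4,42].tolist())
v=r[...,0]
for thr in(120,140):
    m=(blue&(v>thr)).astype(np.uint8)*255
    cs,_=cv2.findContours(m,0,2);k=max(cs,key=cv2.contourArea);h=cv2.convexHull(k)
    q=cv2.boxPoints(cv2.minAreaRect(h))+[280,180]
    P=plane(w,q,.162,st)[:,:2]; print(thr,q.round(1).tolist(),P.mean(0).round(4),[np.linalg.norm(P[i]-P[i-1]).round(4) for i in range(4)],[np.degrees(np.arctan2(*(P[i]-P[i-1])[::-1])).round(1) for i in range(4)])
red=((r[...,2]-r[...,0]>50)&(r[...,2]-r[...,1]>70)).astype(np.uint8)
n,l,s_,ce=cv2.connectedComponentsWithStats(red)
for i in range(1,n):print(s_[i,4],ce[i]+[280,180],plane(w,ce[i]+[280,180],.115,st).round(4))
E
```

```text
tcp pix [[319.65975836 302.31855794]] turn:
[[216, 215, 208], [165, 166, 161], [198, 203, 203], [199, 203, 203], [200, 206, 206], [99, 97, 93], [77, 57, 50], [58, 50, 47], [140, 76, 51], [168, 90, 61], [161, 86, 54], [93, 79, 74], [122, 127, 131], [95, 100, 102], [141, 149, 157], [138, 148, 155], [136, 145, 150], [107, 64, 50], [107, 70, 55], [139, 146, 154], [135, 147, 152], [136, 149, 154], [138, 148, 153]]
120 [[304.0, 211.0], [347.0, 211.0], [347.0, 240.0], [304.0, 240.0]] [0.5457 0.1106] [np.float64(0.0227), np.float64(0.0318), np.float64(0.0227), np.float64(0.0327)] [np.float64(70.1), np.float64(-19.0), np.float64(-107.6), np.float64(161.0)]
140 [[304.0, 212.0], [346.0, 212.0], [346.0, 240.0], [304.0, 240.0]] [0.5452 0.1103] [np.float64(0.0219), np.float64(0.0311), np.float64(0.0219), np.float64(0.0319)] [np.float64(70.1), np.float64(-19.0), np.float64(-107.7), np.float64(161.0)]
24 [298.5 216. ] [[0.5221 0.1132 0.115 ]]
19 [351.68421053 217.        ] [[0.5664 0.097  0.115 ]]
```

```bash
python3 - <<'E'
from h import *;import pickle
st,w=pickle.load(open("d1.pkl","rb"));c=w["color"]
r=c[180:270,280:375].astype(int)
m=((r[...,0]-r[...,2]>35)&(r[...,0]>85)&(r[...,0]-r[...,1]>25)).astype(np.uint8)*255
k=max(cv2.findContours(m,0,2)[0],key=cv2.contourArea);q=cv2.boxPoints(cv2.minAreaRect(cv2.convexHull(k)))+[280.5,180.5]
P=plane(w,q,.162,st)[:,:2];print(q,P.mean(0),[np.linalg.norm(P[i]-P[i-1]).round(4) for i in range(4)],[np.degrees(np.arctan2(*(P[i]-P[i-1])[::-1])).round(1) for i in range(4)])
for t in(np.array([.5443,.105,.12]),np.r_[P.mean(0),.12]):print((st["eef_rot"].T@(t-st["position"])*1000).round(1))
E
```

```text
[[304.5 210.5]
 [347.5 210.5]
 [347.5 252.5]
 [304.5 252.5]] [0.54447816 0.10581107] [np.float64(0.0333), np.float64(0.0318), np.float64(0.0333), np.float64(0.0331)] [np.float64(70.2), np.float64(-19.0), np.float64(-107.6), np.float64(161.0)]
[  1.7   4.8 142.9]
[  2.5   4.7 142.9]
```

Request:
{"fn": "move_arm", "kwargs": {"targets": [[1,2,5,30,0,0,0],[1,2,5,60,0,0,0],[1,2,5,90,0,0,0],[1,2,5,115,0,0,0],[1,2,5,130,0,0,0],[1,2,5,138,0,0,0],[1,2,5,138,0,0,0],[0,2,5,138,0,0,0],[0,2,5,138,0,0,0],[0,2,5,138,0,0,0]]}}

```text
time_s: 3.2
position: [0.5449, 0.1052, 0.1257]
eef_rot: [[0.325, 0.946, 0.001], [0.946, -0.325, 0.0], [0.001, 0.001, -1.0]]
contact_force: [-0.5, 0.6, -0.1]
gripper_width: 0.0442
grip_force: 0.0
```

Request:
{"fn": "move_arm", "kwargs": {"targets": [[0,0,0,0,0,0,0],[0,0,0,0,0,0,0],[0,0,0,0,0,0,0],[0,0,0,0,0,0,0],[0,0,0,0,0,0,0],[0,0,0,-5,0,0,0],[0,0,0,-10,0,0,0],[0,0,0,-15,0,0,0],[0,0,0,-20,0,0,0],[0,0,0,-20,0,0,0]]}}

```text
time_s: 4.2
position: [0.5449, 0.1052, 0.1457]
eef_rot: [[0.325, 0.946, 0.001], [0.946, -0.325, 0.0], [0.0, 0.001, -1.0]]
contact_force: [1.1, -0.4, -3.8]
gripper_width: 0.0333
grip_force: 59.9
```

Gripped: 60 N, with a 3.8 N load. Next I'll lift it clear and carry it past the port, so the wrist camera sees the port unobstructed.

Request:
{"fn": "move_arm", "kwargs": {"targets": [[0,0,0,-20,0,0,0],[0,0,0,-50,0,0,0],[0,0,0,-85,0,0,0],[0,0,0,-120,0,0,0],[0,0,0,-155,0,0,0],[0,-15,8,-160,0,0,-3],[0,-45,23,-160,0,0,-8],[0,-75,38,-160,0,0,-13],[0,-110,55,-160,0,0,-18],[0,-145,73,-160,0,0,-22]]}}

```text
time_s: 5.2
position: [0.5664, -0.057, 0.3048]
eef_rot: [[-0.057, 0.998, -0.0], [0.998, 0.057, 0.0], [0.0, -0.0, -1.0]]
contact_force: [0.6, 0.5, -4.6]
gripper_width: 0.0332
grip_force: 60.6
```

Request:
{"fn": "move_arm", "kwargs": {"targets": [[0,-45,0,0,0,0,-3],[0,-80,0,0,0,0,-6],[0,-115,0,0,0,0,-9],[0,-150,0,0,0,0,-12],[0,-185,0,0,0,0,-14],[0,-215,0,0,0,0,-14],[0,-235,0,0,0,0,-14],[0,-245,0,0,0,0,-14],[0,-245,0,0,0,0,-14],[0,-245,0,0,0,0,-14]]}}

```text
time_s: 6.2
position: [0.5797, -0.2994, 0.3048]
eef_rot: [[-0.294, 0.956, -0.0], [0.956, 0.294, 0.0], [0.0, -0.0, -1.0]]
contact_force: [-0.3, 0.3, -4.1]
gripper_width: 0.0333
grip_force: 60.6
```

```bash
python3 - <<'E'
from workcell import env
from h import *;import pickle
st=env.get_state();w=env.snapshot("wrist");pickle.dump((st,w),open("d2.pkl","wb"))
cv2.imwrite("pics/w2.png",w["color"]);print(st["position"],st["eef_rot"].round(4).tolist(),st["joint_positions"])
E
```

```text
[ 0.57968054 -0.29944088  0.304791  ] [[-0.2936, 0.9559, -0.0002], [0.9559, 0.2936, 0.0004], [0.0004, -0.0, -1.0]] [-5.33034995e-01  5.02333449e-01  1.07405982e+00  2.66980034e-04
  1.56553834e+00 -8.31049362e-01]
```

View pics/w2.png

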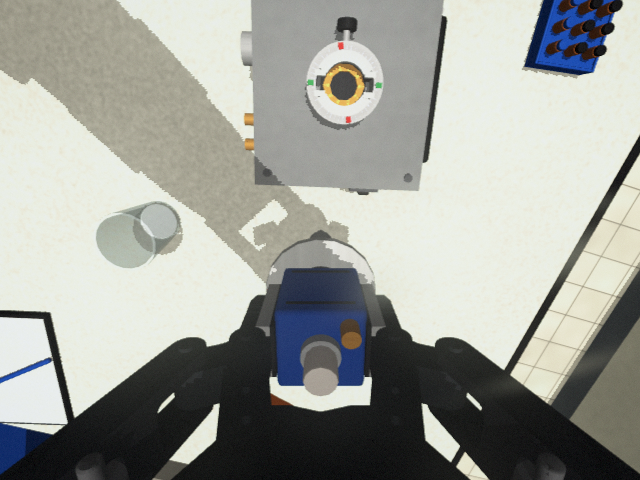

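The view shows the held probe centred at column 320. The port is at about (344,83), with green marks at (310,82) and (378,86) and red marks at (340,46) and (348,120).

```bash
python3 - <<'E'
from h import *;import pickle
st,w=pickle.load(open("d2.pkl","rb"));c=w["color"]
oy,ox=30,295;r=c[oy:140,ox:395].astype(int);B,G,R=r[...,0],r[...,1],r[...,2]
def blobs(m):
    n,l,s,ce=cv2.connectedComponentsWithStats(m.astype(np.uint8));i=sorted(range(1,n),key=lambda i:-s[i,4])[:2]
    print(s[i,4]);return ce[i]+[ox,oy]
M={}
for nm,m in(("g",(G-R>40)&(G-B>30)),("r",(R-G>70)&(R-B>70))):
    q=blobs(m);P=plane(w,q,.15,st)[:,:2];d=P[0]-P[1];M[nm]=P
    print(nm,q.round(1).tolist(),P.round(4).tolist(),"mid",P.mean(0).round(4),"len",np.linalg.norm(d).round(4),"ang",np.degrees(np.arctan2(d[1],d[0])).round(1))
m=((r.min(2)>165)|(G-R>40)|(R-G>70)).astype(np.uint8)*255
m=cv2.morphologyEx(m,2,np.ones((3,3)))
k=max(cv2.findContours(m,0,1)[0],key=cv2.contourArea);e=cv2.fitEllipse(cv2.convexHull(k));print(e)
print("ell c",plane(w,np.array(e[0])+[ox,oy],.15,st).round(4))
# head of the held probe
h=c[255:400,265:380].astype(int)
# top view check
_,d=pickle.load(open("d0.pkl","rb"));t=d["top"];cc=t["color"].astype(int);r=cc[225:258,372:412];oy,ox=225,372;B,G,R=r[...,0],r[...,1],r[...,2]
for m in((G-R>15)&(G-B>10),(R-G>30)&(R-B>30)):
    q=blobs(m);P=plane(t,q,.15)[:,:2];dd=P[0]-P[1];print(P.mean(0).round(4),np.degrees(np.arctan2(dd[1],dd[0])).round(1))
E
```

```text
[32 31]
g [[310.4, 81.8], [378.5, 84.9]] [[0.5402, -0.1946], [0.5934, -0.1807]] mid [ 0.5668 -0.1877] len 0.055 ang -165.4
[35 30]
r [[340.4, 45.3], [348.0, 119.3]] [[0.5552, -0.1627], [0.5782, -0.2129]] mid [ 0.5667 -0.1878] len 0.0552 ang 114.6
((49.34413146972656, 49.00954055786133), (76.52605438232422, 91.5860824584961), 0.7686975598335266)
ell c [[ 0.5657 -0.1847  0.15  ]]
[]Traceback (most recent call last):
  File "<stdin>", line 20, in <module>
IndexError: index 0 is out of bounds for axis 0 with size 0
```

Request:
{"fn": "move_arm", "kwargs": {"targets": [[0,40,8,0,0,0,1],[0,80,15,0,0,0,2],[0,105,20,0,0,0,2.5],[0,110.5,20.5,0,0,0,2.5],[0,110.5,20.5,0,0,0,2.5],[0,110.5,20.5,20,0,0,2.5],[0,110.5,20.5,45,0,0,2.5],[0,110.5,20.5,75,0,0,2.5],[0,110.5,20.5,98,0,0,2.5],[0,110.5,20.5,105,0,0,2.5]]}}

```text
time_s: 7.25
position: [0.5659, -0.1891, 0.1972]
eef_rot: [[-0.251, 0.968, -0.004], [0.968, 0.251, 0.001], [0.002, -0.003, -1.0]]
contact_force: [-1.0, -0.3, -2.7]
gripper_width: 0.0334
grip_force: 60.9
```

Request:
{"fn": "move_arm", "kwargs": {"targets": [[0,0,0,0,0,0,0],[0,0,0,0,0,0,0],[0,0,0,0,0,0,0],[0,0,0,0,0,0,0],[0,0,0,0,0,0,0],[0,0,0,0,0,0,0],[0,0,0,0,0,0,0],[0,0,0,0,0,0,0],[0,0,0,0,0,0,0],[0,0,0,0,0,0,0]]}}

```text
time_s: 8.25
position: [0.5667, -0.1887, 0.1999]
eef_rot: [[-0.251, 0.968, -0.0], [0.968, 0.251, -0.0], [0.0, -0.0, -1.0]]
contact_force: [1.2, -0.5, -3.2]
gripper_width: 0.0334
grip_force: 60.9
```

```bash
python3 - <<'E'
from workcell import env
from h import *;import pickle
st=env.get_state();w=env.snapshot("wrist");s=env.snapshot("scene");pickle.dump((st,w,s),open("d3.pkl","wb"))
a=w["color"][120:420,170:470];p=pix(s,[.567,-.188,.17])[0].astype(int);b=s["color"][p[1]-50:p[1]+50,p[0]-50:p[0]+50]
cv2.imwrite("pics/w3.png",np.hstack([cv2.resize(a,(400,400)),cv2.resize(b,(400,400),interpolation=2)]));print(p,st["position"],st["eef_rot"].round(4).tolist(),st["contact_force"])
E
```

```text
[256 214] [ 0.56673897 -0.18866155  0.19989276] [[-0.2511, 0.968, -0.0], [0.968, 0.2511, -0.0], [0.0, -0.0001, -1.0]] [ 1.16865935 -0.50076055 -3.20764118]
```

View pics/w3.png

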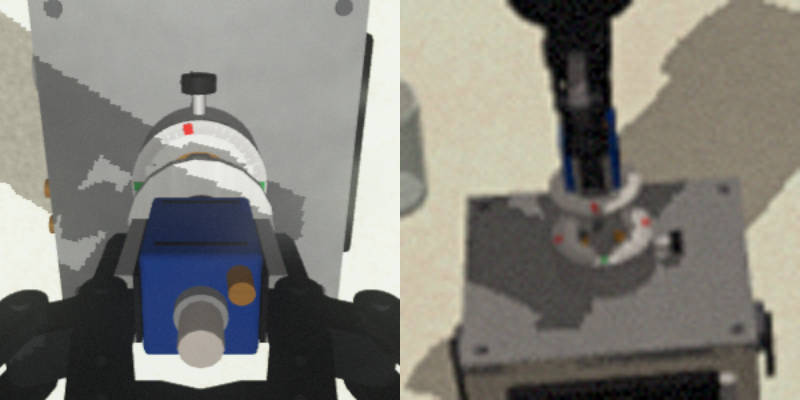

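The left crop shows the flange and green marks sharing a centre. The right crop shows the probe above the port with its red line over the near green keyway. I'll go down so the pins enter the keyways.

Request:
{"fn": "move_arm", "kwargs": {"targets": [[0,0.9,0.3,0,0,0,0],[0,0.9,0.3,4,0,0,0],[0,0.9,0.3,8,0,0,0],[0,0.9,0.3,12,0,0,0],[0,0.9,0.3,15,0,0,0],[0,0.9,0.3,17,0,0,0],[0,0.9,0.3,19,0,0,0],[0,0.9,0.3,21,0,0,0],[0,0.9,0.3,23,0,0,0],[0,0.9,0.3,23,0,0,0]]}}

```text
time_s: 9.35
position: [0.5667, -0.1877, 0.1766]
eef_rot: [[-0.251, 0.968, -0.0], [0.968, 0.251, 0.0], [0.0, -0.0, -1.0]]
contact_force: [-0.1, 0.0, -4.2]
gripper_width: 0.0332
grip_force: 60.9
```

Request:
{"fn": "move_arm", "kwargs": {"targets": [[0,0,0,2,0,0,0],[0,0,0,4,0,0,0],[0,0,0,6,0,0,0],[0,0,0,8,0,0,0],[0,0,0,9,0,0,0],[0,0,0,10,0,0,0],[0,0,0,11,0,0,0],[0,0,0,11,0,0,0],[0,0,0,11,0,0,0],[0,0,0,11,0,0,0]]}}

```text
time_s: 10.35
position: [0.567, -0.1878, 0.1669]
eef_rot: [[-0.251, 0.968, 0.001], [0.968, 0.251, -0.0], [-0.001, 0.001, -1.0]]
contact_force: [-4.4, 1.5, 8.4]
gripper_width: 0.0333
grip_force: 62.6
```

The pins are in, and the spring reads about 12 N at roughly 1.3 mm above flush. I'll press to flush and ease off the side load.

Request:
{"fn": "move_arm", "kwargs": {"targets": [[0,0,-0.3,1,0,0,0],[0,0,-0.5,2,0,0,0],[0,0,-0.5,3,0,0,0],[0,0,-0.5,3,0,0,0],[0,0,-0.5,3,0,0,0],[0,0,-0.5,3,0,0,0],[0,0,-0.5,3,0,0,0],[0,0,-0.5,3,0,0,0],[0,0,-0.5,3,0,0,0],[0,0,-0.5,3,0,0,0]]}}

```text
time_s: 11.35
position: [0.5669, -0.1879, 0.1656]
eef_rot: [[-0.251, 0.968, 0.003], [0.968, 0.251, -0.001], [-0.002, 0.003, -1.0]]
contact_force: [-7.6, 4.7, 22.1]
gripper_width: 0.0335
grip_force: 64.3
```

Request:
{"fn": "move_arm", "kwargs": {"targets": [[0,0,0,0,0,0,5],[0,0,0,0,0,0,12],[0,0,0,0,0,0,19],[0,0,0,0,0,0,26],[0,0,0,0,0,0,33],[0,0,0,0,0,0,40],[0,0,0,0,0,0,46],[0,0,0,0,0,0,52],[0,0,0,0,0,0,56],[0,0,0,0,0,0,58]]}}

```text
time_s: 12.35
position: [0.5675, -0.1888, 0.1657]
eef_rot: [[0.69, 0.724, 0.005], [0.724, -0.69, -0.003], [0.001, 0.006, -1.0]]
contact_force: [-3.4, -2.9, 18.9]
gripper_width: 0.0333
grip_force: 63.8
```

```bash
python3 -c "
from workcell import env
s=env.get_state();print(s['contact_force'],s['torque'],s['joint_positions'])"
```

```text
[-3.44506749 -2.86100989 18.93535449] [-0.45719014  0.63017538  0.25424385] [-3.82143436e-01  4.60883740e-01  1.45689595e+00 -9.26500015e-04
  1.21822855e+00  3.79349412e-01]
```

Request:
{"fn": "move_arm", "kwargs": {"targets": [[0,0,0,0,0,0,4],[0,0,0,0,0,0,8],[0,0,0,0,0,0,12],[0,0,0,0,0,0,16],[0,0,0,0,0,0,19],[0,0,0,0,0,0,21],[0,0,0,0,0,0,22],[0,0,0,0,0,0,23],[0,0,0,0,0,0,23],[0,0,0,0,0,0,23]]}}

```text
time_s: 13.35
position: [0.5675, -0.1889, 0.1657]
eef_rot: [[0.917, 0.399, 0.005], [0.399, -0.917, -0.003], [0.003, 0.005, -1.0]]
contact_force: [-2.5, -3.3, 18.3]
gripper_width: 0.0334
grip_force: 63.9
```

```bash
python3 - <<'E'
from workcell import env
from h import *
s=env.get_state();print(s['contact_force'],s['torque'],s['position'],np.degrees(np.arctan2(s['eef_rot'][1,1],s['eef_rot'][0,1])))
w=env.snapshot("wrist");c=env.snapshot("scene");a=w["color"][120:420,170:470];p=pix(c,[.567,-.188,.17])[0].astype(int);b=c["color"][p[1]-50:p[1]+50,p[0]-50:p[0]+50]
cv2.imwrite("pics/w4.png",np.hstack([cv2.resize(a,(400,400)),cv2.resize(b,(400,400),interpolation=2)]))
E
```

```text
[-2.50753603 -3.27541478 18.32418895] [-0.48718086  0.57168548  0.10609448] [ 0.56749576 -0.18886825  0.16570859] -66.46327524187734
```

View pics/w4.png

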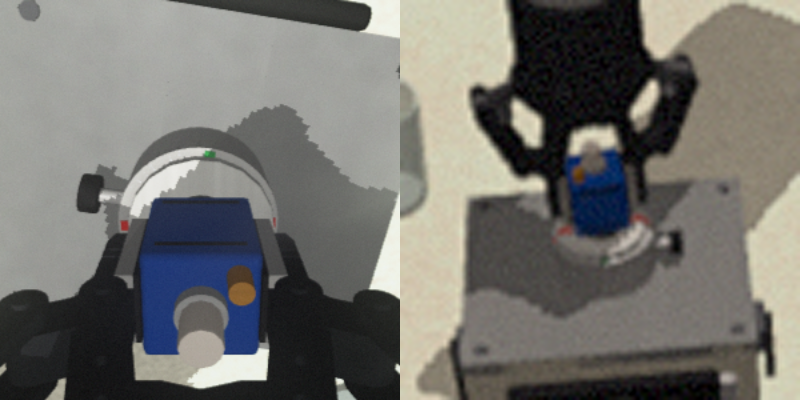

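The flange is flush and the red marks line up with the pins, with the tool at -66.5° against a stop at about -65.4°. I'll add a little press and settle, then hand in.

Request:
{"fn": "move_arm", "kwargs": {"targets": [[0,0,0,0.5,0,0,0.5],[0,0,0,0.8,0,0,1],[0,0,0,0.8,0,0,1],[0,0,0,0.8,0,0,1],[0,0,0,0.8,0,0,1],[0,0,0,0.8,0,0,1],[0,0,0,0.8,0,0,1],[0,0,0,0.8,0,0,1],[0,0,0,0.8,0,0,1],[0,0,0,0.8,0,0,1]]}}

```text
time_s: 14.45
position: [0.5675, -0.1889, 0.1657]
eef_rot: [[0.923, 0.384, 0.005], [0.384, -0.923, -0.003], [0.004, 0.005, -1.0]]
contact_force: [-4.6, -1.8, 25.0]
gripper_width: 0.0335
grip_force: 64.7
```

```bash
python3 -c "
from workcell import env
s=env.get_state();print(s['position'],s['contact_force'],s['grip_force'],abs(s['joint_vel']).max())
print(env.finish_job())"
```

```text
[ 0.56753633 -0.18886343  0.16566253] [-4.62260133 -1.80643671 25.00288693] 64.72521185874939 0.0016524834090547794
the job is handed in; nothing more can be done
None
```

I handed the job in at about 14.5 s: the blue-headed probe is in the port, turned clockwise to within about 2° of the measured stop, and still gripped (about 65 N) and pressed flush; nothing else was touched, and no verdict was returned.

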